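# Clip the last display bezel into the rack

### The job

Take the display bezel (the widest panel, the one with the big screen window) out of the black foam cradle and push it straight down between the sprung clips of the one empty bay of the clip rack until it stands fully home on the bay floor, then let go. Leave the two narrower panels standing in the cradle.

Things in the scene. Friction and masses are not known exactly. Their poses are not given: they have to be found in the camera images.
- bezel_centre (a point): Centre of the loose display bezel: blue, 150 mm wide (own y), 130 high (z, up), 8 thick (x), about 0.12 kg; 106 x 56 mm window through it, solid bar 34 mm high above (grip it across its thickness), 40 below. Point half-way up, 65 mm from top and lower edges. Stands in one of 3 grooves (11 wide, 26 deep, 90 apart along x) of the 36 mm high foam cradle, robot's left.
- bay_floor (a point): Floor centre of the rack's empty bay, robot's right; x across, y along the bay, z up. A sprung clip each side of the mid plane, 6 to 61 mm above the floor: 4 mm apart, flaring from 34 mm up to 30 mm apart; each yields 14 mm. Entering takes a push of about 5 to 10 N, more than the weight. White end posts 176 mm apart in y, 55 high. The next bays, 90 mm off along x, hold fixed bezels 130 mm above this floor.
- blank_centre (a point): Centre, half-way up, of a bystander: solid blue panel without a window, 100 mm wide (own y), 130 high (z, up), 8 thick (x), in another groove of the cradle. It stays there.
- vent_centre (a point): Centre, half-way up, of a bystander: blue vent panel with two narrow slits, 80 mm wide (own y), 130 high (z, up), 8 thick (x), in another groove of the cradle. It stays there.
Mind the look-alikes: they are no part of the job. What is shaped like the part that bears bezel_centre but yellow is not meant.

How it is judged:
By the outcome, as a careful person would: the job done as asked, in the order asked, and still so for the second after the job is handed in, with the robot touching nothing.
It also fails if it takes over 48 s, if anything falls off the work surface, if the arm or the gripper's body presses on something with over 40 N, if the wrist force passes 120 N, or if a joint passes its speed limit or range.

### The arm

A 6-joint arm with a two-finger parallel gripper is mounted at the origin on the work surface. World frame = base frame: x ahead of the robot, y to its left, z up, the work surface at z = 0. Lengths are in m, angles in rad, forces in N, time in s.
With the tool pointing down it reaches from about 0.25 to 0.775 m from the base axis. Payload 4 kg.
Tool frame: the origin (TCP) lies at the very end of the fingers, on their centre line; the grasp point (between the pads) lies 19 mm behind it; z points along the fingers, y is the direction in which the jaws open and shut (so a half turn about z gives the same grasp; the last joint's range is limited). The gripper opens to 94 mm and grips with 3 to 60 N. Pads are 16 mm wide; open, the fingers measure 119 mm over their backs; the gripper's body (75 mm by 177 mm) begins 78 mm behind the grasp point.
Start: joints at [1.157, 0.087, 1.371, -0, 1.684, -0.103], TCP at [0.168, 0.524, 0.171] pointing down, gripper open.
Joint ranges: [-3.1, 3.1], [-0.76, 2.03], [0.27, 2.55], [-1.08, 4.22], [0.17, 2.65], [-2.57, 2.57]. Speed limits (rad/s): [2.79, 2.79, 3.14, 3.14, 3.14, 3.14].

### API

Orientations are given as a unit quaternion [x, y, z, w].
In Python, from cell import bot, optics, order gives the robot as it stands.
- The arm moves only by the shell command python3 -m pendant 'ROWS' [OPENING] [FORCE]. ROWS is a JSON object of lists of equal length, an entry for each row: "xyz": the shift along the tool's x, y, z in cm, a list of three; "turn": the turn about the tool's z in degrees. In form: {"xyz": [[dx, dy, dz], ...], "turn": [turn, ...]}. A call has 1 to 5 rows; each row is the pose to reach, as a shift and turn from the pose commanded when the call began, along the tool's axes at that moment; what a row does not reach only later rows make up. A row lasts 1/12 s, in which the tool goes at most 41.7 mm and 7.16 degrees, less where a joint would pass 70% of its speed; a pose out of reach is approached as far as the arm can. A call with a gripper value outside its range is refused whole. OPENING is the closure in counts, from 0 (fully open) to 255 (shut), set as the call begins (- or left out, the last holds). The fingers move at their own pace and stop on an object; FORCE is the grip in N (left out, the last holds). Time passes only in rows, so rows that repeat a pose let the fingers close. It gives the time, the measured TCP pose, the force and the opening at its end, in the units of the state.
- bot.get_obs(): the state, without advancing time (a new reading comes with each control period).
- optics.get_image(name): name is "side" or "top" or "wrist"; returns the picture (420x560x3 uint8, red, green, blue); there is no depth.
- optics.camera_params(name): a dict with "intrinsics" (3x3 intrinsics, pixels), "extrinsics" (4x4, takes a point from camera to world coordinates). Camera axes: x right, y down, z forward; pixel columns grow to the right and rows downward; lengths in m; the calibration is good to about 2 mm. The wrist camera is an equidistant fisheye: a pixel r from the principal point sees the ray r / f radians off the axis. A picture is of the moment at which its call begins: read the wrist's pose just before it. camera_params takes no time and is no camera call; for the wrist camera it gives the pose at the moment of the call.
- order.close_job(): hands the job in, once; it reports no verdict.
The state is a dict: "time_s": time; "joint_positions": joint angles; "joint_vel": joint speeds; "joint_efforts": joint torques, N m; "position": TCP position; "tool_rot": TCP orientation; "contact_force": force on the tool from outside, world axes, zero at the start; "torque": the same for the moment, N m; "grip_width": finger opening in m.
Only numpy, scipy, OpenCV 4.12 (cv2) and the standard library are available. Lean on these libraries where they do the work, as an engineer would, in place of code of your own. Each camera call takes 0.05 s, during which the arm holds its last target. There are 200 camera calls.

## Working session

There is one attempt and no reset: what is moved stays moved. The work goes in short steps, Python scripts to look and compute and a shell command to move; the robot and the scene stay as the last step left them, time stands still between calls to the robot, and variables do not carry over. Pictures are saved under pics/ and viewed, about 8 in all and at most 12, crops included, and the job is handed in when it is done.

```bash
mkdir -p pics; ls; cat > h.py <<'E'
import numpy as np,cv2
from cell import bot,optics,order
def shot(n,f):
    P=optics.camera_params(n); im=optics.get_image(n); cv2.imwrite('pics/'+f+'.png',im[:,:,::-1]); return im,P
def ray(P,u,v,fish=False):
    K=np.array(P['intrinsics']);T=np.array(P['extrinsics'])
    a=np.array([(u-K[0,2])/K[0,0],(v-K[1,2])/K[1,1]])
    if fish:
        r=np.linalg.norm(a)+1e-12; d=np.r_[a/r*np.sin(r),np.cos(r)]
    else: d=np.r_[a,1]
    return T[:3,3],T[:3,:3]@d
def onz(P,u,v,z,fish=False):
    o,d=ray(P,u,v,fish); return o+d*(z-o[2])/d[2]
def proj(P,X,fish=False):
    K=np.array(P['intrinsics']);T=np.array(P['extrinsics']); c=T[:3,:3].T@(np.array(X)-T[:3,3])
    if fish:
        r=np.hypot(c[0],c[1]);th=np.arctan2(r,c[2]);a=c[:2]/r*th
    else: a=c[:2]/c[2]
    return K[0,0]*a[0]+K[0,2],K[1,1]*a[1]+K[1,2]
E
python3 - <<'E'
from h import *
np.set_printoptions(precision=3,suppress=True)
ims=[]
for n in('top','side','wrist'):
    im,P=shot(n,n+'0');print(n,np.array(P['intrinsics']).tolist(),np.array(P['extrinsics']));
o=bot.get_obs();print(o)
E
```

```text
pics
top [[473.03439184229313, 0.0, 279.9509401846095], [0.0, 473.03439184229313, 208.77205849499137], [0.0, 0.0, 1.0]] [[-0.05  -0.977  0.205  0.258]
 [-0.999  0.049 -0.012 -0.002]
 [ 0.001 -0.205 -0.979  1.058]
 [ 0.     0.     0.     1.   ]]
side [[454.7915978677251, 0.0, 281.9324538248331], [0.0, 454.7915978677251, 212.09973492899044], [0.0, 0.0, 1.0]] [[ 0.995 -0.085  0.059  0.398]
 [-0.103 -0.728  0.678 -0.634]
 [-0.015 -0.68  -0.733  0.723]
 [ 0.     0.     0.     1.   ]]
wrist [[325.19226210127806, 0.0, 277.81227083208904], [0.0, 325.19226210127806, 209.0576991507798], [0.0, 0.0, 1.0]] [[ 0.306  0.921  0.24   0.099]
 [ 0.952 -0.296 -0.079  0.547]
 [-0.002  0.253 -0.967  0.383]
 [ 0.     0.     0.     1.   ]]
{'time_s': 0.15, 'joint_positions': array([ 1.157,  0.088,  1.372, -0.   ,  1.684, -0.103]), 'joint_vel': array([ 0.   , -0.002, -0.006,  0.002,  0.   ,  0.001]), 'joint_efforts': array([  0.001, -34.064, -30.279,   0.072,   0.031,  -0.   ]), 'position': array([0.168, 0.523, 0.17 ]), 'tool_rot': array([ 0.155,  0.988, -0.001, -0.   ]), 'contact_force': array([-0.182, -0.372,  0.218]), 'torque': array([ 0.017,  0.01 , -0.041]), 'grip_width': 0.09373813038011}
```

View pics/top0.png

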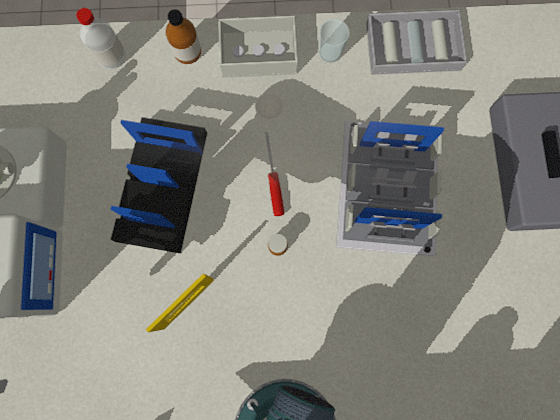

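View pics/side0.png

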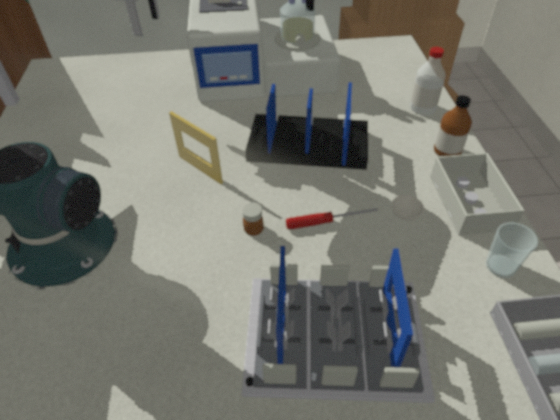

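View pics/wrist0.png

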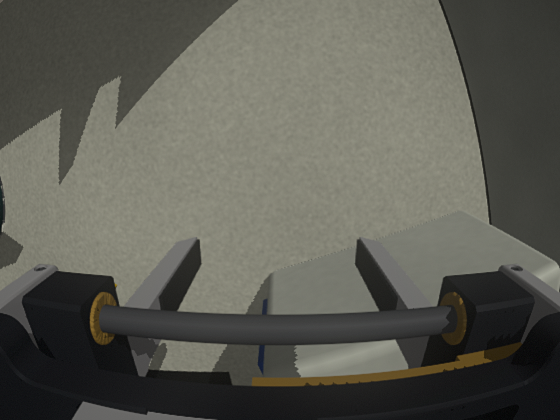

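The top view shows three blue panels in the black cradle at about (160,133), (152,175) and (145,217), and the rack with its empty middle bay at about (395,180). The side view shows the yellow look-alike frame at (195,147). The first panel looks widest, so I'll confirm that in one enlarged crop.

```bash
python3 - <<'E'
import cv2,numpy as np
t=cv2.imread('pics/top0.png');s=cv2.imread('pics/side0.png')
f=lambda i,x,y,w,h,W,H:cv2.resize(i[y:y+h,x:x+w],(W,H),interpolation=cv2.INTER_CUBIC)
a=np.hstack([f(t,100,110,120,145,363,300)[:, :363],f(t,330,110,120,145,363,300)])
b=np.hstack([f(s,235,70,150,105,363,254),f(s,235,235,200,160,363,254)])
cv2.imwrite('pics/crop1.png',np.vstack([a,b]))
E
```

```text
(no output)
```

View pics/crop1.png

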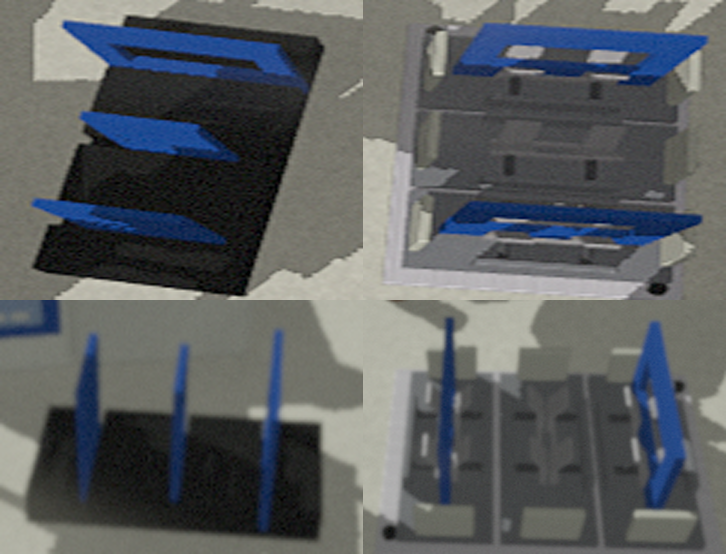

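The far panel, top view (160,133), is the bezel: it is the widest and the only one with a big window. The middle panel (152,175) and near panel (145,217) are narrower, and the yellow frame is out. The middle bay of the rack is empty. Next I'll extract corners.

```bash
python3 - <<'E'
from h import *
for n in('top','side'):
    im=cv2.imread(f'pics/{n}0.png'); h=cv2.cvtColor(im,cv2.COLOR_BGR2HSV)
    m=cv2.inRange(h,(105,150,60),(125,255,255))
    cs,_=cv2.findContours(m,cv2.RETR_EXTERNAL,cv2.CHAIN_APPROX_NONE)
    for c in cs:
        if cv2.contourArea(c)<60: continue
        hull=cv2.convexHull(c)
        print(n,int(cv2.contourArea(c)),cv2.approxPolyDP(hull,1.6,True)[:,0].tolist())
# brightness rows for black cradle outline
im=cv2.imread('pics/top0.png'); m=(im.max(2)<45).astype('uint8')
cs,_=cv2.findContours(m,cv2.RETR_EXTERNAL,cv2.CHAIN_APPROX_NONE)
c=max([c for c in cs if c[:,0,0].max()<230 and c[:,0,1].min()>60],key=cv2.contourArea)
print(cv2.minAreaRect(c),cv2.approxPolyDP(cv2.convexHull(c),3,True)[:,0].tolist())
E
```

```text
top 2415 [[27, 223], [55, 232], [52, 308], [21, 308]]
top 1011 [[441, 215], [423, 227], [355, 222], [356, 218], [367, 207]]
top 530 [[111, 207], [123, 207], [160, 214], [173, 227], [127, 219]]
top 599 [[127, 164], [165, 170], [178, 187], [143, 182], [129, 170]]
top 1445 [[360, 145], [370, 122], [443, 128], [424, 150]]
top 940 [[121, 121], [191, 131], [197, 146], [181, 148], [136, 141]]
side 1695 [[397, 250], [411, 334], [400, 363], [393, 365], [391, 363], [384, 286], [394, 250]]
side 259 [[282, 247], [284, 277], [283, 325], [281, 332], [278, 333]]
side 141 [[311, 90], [310, 136], [308, 151], [306, 152], [306, 119]]
side 274 [[269, 144], [266, 117], [273, 85], [275, 127]]
side 202 [[350, 84], [349, 128], [345, 163], [343, 164], [343, 129]]
side 2160 [[256, 45], [257, 82], [201, 85], [195, 49]]
((156.26010131835938, 197.06857299804688), (70.39095306396484, 103.80426025390625), 12.652557373046875) [[200, 156], [180, 252], [111, 239], [136, 143]]
```

```bash
python3 - <<'E'
from h import *
np.set_printoptions(precision=4,suppress=True)
P={n:optics.camera_params(n) for n in('top','side')}
def tri(a,b):
    (o1,d1),(o2,d2)=ray(P['top'],*a),ray(P['side'],*b)
    s=np.linalg.lstsq(np.c_[d1,-d2],o2-o1,rcond=None)[0]
    p,q=o1+d1*s[0],o2+d2*s[1]; return (p+q)/2,np.linalg.norm(p-q)
for nm,a,b,z in(('bez',(121,121),(191.5,131),.14),('far',(370,122),(443,128),.14),('near',(367,207),(441.5,215),.14)):
  for z in (.136,.140,.146,.152,.158):
    A,B=onz(P['top'],*a,z),onz(P['top'],*b,z);d=A-B
    print(nm,z,A[:2],B[:2],'mid',((A+B)/2)[:2],'L',np.linalg.norm(d),'ang',np.degrees(np.arctan2(d[0],d[1])), 'side px',np.round(proj(P['side'],A)),np.round(proj(P['side'],B)))
# right end (smaller y) far corners in side: 
print('far R',tri((443,128),(411,334))); print('far L',tri((370,122),(397,250)))
print('near L',tri((367,207),(282.5,247)))
print('bez L',tri((121,121),(350,84)))
for q in [(200,156),(180,252),(111,239),(136,143)]: print('cradle',onz(P['top'],*q,.036)[:2])
E
```

```text
bez 0.136 [0.6527 0.3065] [0.6235 0.161 ] mid [0.6381 0.2338] L 0.1484537645507868 ang 11.337650375326112 side px [351.  83.] [352. 120.]
bez 0.14 [0.651  0.3052] [0.6219 0.1603] mid [0.6365 0.2327] L 0.14780975970601387 ang 11.337650375326161 side px [351.  82.] [352. 119.]
bez 0.146 [0.6484 0.3032] [0.6195 0.1592] mid [0.634  0.2312] L 0.1468437524388543 ang 11.337650375326138 side px [350.  80.] [351. 117.]
bez 0.152 [0.6458 0.3012] [0.6172 0.1582] mid [0.6315 0.2297] L 0.14587774517169486 ang 11.337650375326154 side px [350.  78.] [350. 115.]
bez 0.158 [0.6433 0.2992] [0.6148 0.1571] mid [0.629  0.2281] L 0.14491173790453535 ang 11.337650375326128 side px [349.  77.] [349. 113.]
far 0.136 [ 0.6249 -0.2085] [ 0.6043 -0.3581] mid [ 0.6146 -0.2833] L 0.15096123347733634 ang 7.85218168207988 side px [400. 256.] [416. 343.]
far 0.14 [ 0.6233 -0.2076] [ 0.6028 -0.3565] mid [ 0.613  -0.2821] L 0.1503063510226778 ang 7.852181682079882 side px [400. 254.] [415. 341.]
far 0.146 [ 0.6209 -0.2063] [ 0.6005 -0.3542] mid [ 0.6107 -0.2803] L 0.14932402734069009 ang 7.852181682079922 side px [39
[... 728 characters left out ...]
 [282. 334.]
near 0.152 [ 0.4424 -0.1833] [ 0.4192 -0.3272] mid [ 0.4308 -0.2553] L 0.14577625537424035 ang 9.150062757602644 side px [286. 247.] [281. 330.]
near 0.158 [ 0.4412 -0.1821] [ 0.4182 -0.3251] mid [ 0.4297 -0.2536] L 0.14481092017588598 ang 9.15006275760264 side px [285. 245.] [280. 327.]
far R (array([ 0.5971, -0.3519,  0.1517]), np.float64(0.0024193531167573767))
far L (array([ 0.6188, -0.2057,  0.1485]), np.float64(0.0020282726486171372))
near L (array([ 0.4394, -0.1831,  0.1544]), np.float64(0.00499161208615047))
bez L (array([0.6513, 0.3069, 0.1342]), np.float64(0.004028588740785558))
cradle [0.6024 0.1602]
cradle [0.3869 0.2068]
cradle [0.4229 0.3566]
cradle [0.6406 0.305 ]
```

```bash
cat >> h.py <<'E'
from scipy.spatial.transform import Rotation as R
def need(x,y,z,yaw=None):
    "shift in tool cm and turn deg to reach world TCP; yaw=world angle of tool y (mod 180)"
    o=bot.get_obs();M=R.from_quat(o['tool_rot']).as_matrix();s=M.T@(np.array([x,y,z])-o['position'])*100
    c=np.degrees(np.arctan2(M[1,1],M[0,1]))
    t=None if yaw is None else -((yaw-c+90)%180-90)
    print('xyz',np.round(s,2),'turn',t if t is None else round(t,2),'| at',np.round(o['position'],4),'yaw',round(c,2),'z-axis',np.round(M[:,2],3),'F',np.round(o['contact_force'],1),'w',round(o['grip_width'],4),'t',o['time_s'])
E
python3 -m pendant '{"xyz":[[-2.9,-3.7,-2.6],[-5.8,-7.4,-5.2],[-8.7,-11.1,-7.8],[-11.6,-14.8,-10.4],[-14.6,-18.7,-13]],"turn":[7,14,21,28,35]}' 0 
python3 -c "
from h import *
need(.25,.3,.3,-12);need(.632,.232,.29,-12)"
```

```text
time_s: 0.57
position: [0.2313, 0.3507, 0.2721]
tool_rot: [0.447, 0.895, -0.0, 0.0]
contact_force: [1.3, 0.8, 0.3]
grip_width: 0.0943
xyz [-5.18 -1.55 -2.79] turn 48.9 | at [0.2313 0.3507 0.2721] yaw 36.9 z-axis [-0. -0. -1.] F [1.3 0.8 0.3] w 0.0943 t 0.5667
xyz [-33.55  24.92  -1.79] turn 48.9 | at [0.2313 0.3507 0.2721] yaw 36.9 z-axis [-0. -0. -1.] F [1.3 0.8 0.3] w 0.0943 t 0.5667
```

```bash

python3 -m pendant '{"xyz":[[-3,2,-0.5],[-6,4.2,-1],[-9,6.5,-1],[-12,8.8,-1],[-15,11,-1]],"turn":[7,14,21,28,35]}' 
python3 -m pendant '{"xyz":[[0,0,0],[0,0,0]],"turn":[0,0]}' >/dev/null
python3 -c "
from h import *
need(.632,.232,.29,-12)"
```

```text
time_s: 0.98
position: [0.4112, 0.2985, 0.2815]
tool_rot: [0.696, 0.718, 0.0, -0.0]
contact_force: [-0.3, 0.0, -0.7]
grip_width: 0.0938
xyz [-7.44 21.89 -1.06] turn 14.07 | at [0.4106 0.2985 0.28  ] yaw 2.07 z-axis [-0.003 -0.001 -1.   ] F [-0.4  0.6 -0.4] w 0.0942 t 1.15
```

```bash

python3 -m pendant '{"xyz":[[-1.5,3.9,0],[-2.8,7.8,0],[-4.1,11.6,0],[-5.5,15.4,0],[-6.6,19,0]],"turn":[3,6,9,12,14]}' 
python3 -m pendant '{"xyz":[[-0.8,2.7,0],[-0.8,2.7,0],[-0.8,2.7,0],[-0.8,2.7,0],[-0.8,2.7,0]],"turn":[0,0,0,0,0]}' >/dev/null
python3 -c "
from h import *
need(.632,.232,.25,-12)
im,P=shot('wrist','w1')
for X in [(.651,.305,.14),(.622,.160,.14)]: print(proj(P,X,True))
"
```

```text
time_s: 1.57
position: [0.6023, 0.241, 0.2821]
tool_rot: [0.776, 0.631, 0.0, -0.0]
contact_force: [-0.3, 0.4, -0.1]
grip_width: 0.0939
xyz [0.44 0.6  3.3 ] turn 0.35 | at [0.6252 0.2289 0.283 ] yaw -11.65 z-axis [ 0.001  0.001 -1.   ] F [-0.2 -0.1 -0.2] w 0.0939 t 1.9833
(np.float64(286.03849365556096), np.float64(120.97279714899689))
(np.float64(286.14756217226426), np.float64(249.54176167736895))
```

View pics/w1.png

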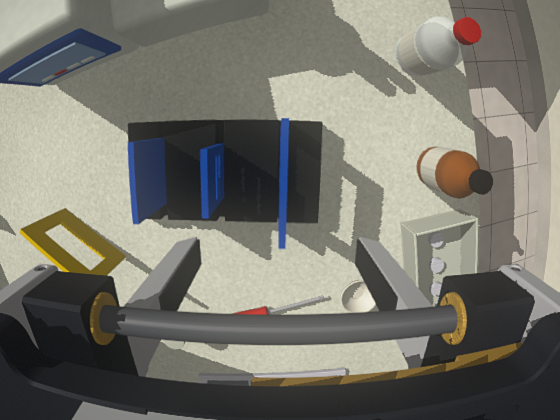

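The wrist view shows the bezel's top edge between the fingers, from (285,119) to (283,248), with the blank and vent panels to the left at (147,180) and (211,180). I'll refine its pose from this view.

```bash
cat >> h.py <<'E'
def bezel_w(im,P,z,ulo,uhi):
    h=cv2.cvtColor(im,cv2.COLOR_RGB2HSV);m=cv2.inRange(h,(105,130,50),(125,255,255));m[:,:ulo]=0;m[:,uhi:]=0
    c=max(cv2.findContours(m,cv2.RETR_EXTERNAL,cv2.CHAIN_APPROX_NONE)[0],key=cv2.contourArea)
    v0,v1=c[:,0,1].min(),c[:,0,1].max();L=[]
    for v in (v0+3,(v0+v1)//2,v1-3):
        us=np.where(m[v])[0];L.append((us.min(),us.max()+1,v))
    print(v0,v1,L)
    a=[ (onz(P,l[0],l[2]+.5,z,True)+onz(P,l[1],l[2]+.5,z,True))/2 for l in L]
    e=[onz(P,(L[0][0]+L[0][1])/2,v0,z,True),onz(P,(L[2][0]+L[2][1])/2,v1+1,z,True)]
    d=a[0]-a[2]; print('pts',np.round(a,4).tolist(),'ends mid',(e[0]+e[1])/2,'len',np.linalg.norm(e[0]-e[1]),'ang',np.degrees(np.arctan2(d[0],d[1])))
    print('thick',[round(float(np.linalg.norm(onz(P,l[0],l[2],z,True)-onz(P,l[1],l[2],z,True))),4) for l in L])
E
python3 -c "
from h import *
P=optics.camera_params('wrist');bezel_w(cv2.imread('pics/w1.png')[:,:,::-1].copy(),P,.14,255,320)"
```

```text
119 247 [(np.int64(281), np.int64(289), np.int32(122)), (np.int64(279), np.int64(288), np.int32(183)), (np.int64(279), np.int64(285), np.int32(244))]
pts [[0.6497, 0.3035, 0.14], [0.6346, 0.2376, 0.14], [0.6186, 0.1671, 0.14]] ends mid [0.63409333 0.23501634 0.14      ] len 0.148159910880704 ang 12.84965667985638
thick [0.0087, 0.01, 0.007]
```

```bash

python3 -m pendant '{"xyz":[[0.3,0.6,2],[0.3,0.6,5],[0.3,0.6,8],[0.3,0.6,9],[0.3,0.6,9]],"turn":[1,1,1,1,1]}' 120 20 >/dev/null
python3 -m pendant '{"xyz":[[0,0,0],[0,0,0]],"turn":[0,0]}' >/dev/null
python3 -c "
from h import *
need(.6335,.2345,.106,-12.6)
im,P=shot('wrist','w2');bezel_w(im,P,.14,240,330)"
```

```text
xyz [ 0.44 -0.19  8.87] turn -0.17 | at [0.634  0.2297 0.1947] yaw -12.77 z-axis [ 0.005  0.001 -1.   ] F [-0.4  0.4  1.2] w 0.0513 t 2.6167
119 285 [(np.int64(270), np.int64(280), np.int32(122)), (np.int64(270), np.int64(281), np.int32(202)), (np.int64(272), np.int64(279), np.int32(282))]
pts [[0.6498, 0.3053, 0.14], [0.6353, 0.2397, 0.14], [0.6184, 0.1659, 0.14]] ends mid [0.63401439 0.23516719 0.14      ] len 0.14949304261424876 ang 12.71901805130684
thick [0.0082, 0.0093, 0.0065]
```

```bash

python3 -m pendant '{"xyz":[[0.45,-0.15,2],[0.45,-0.15,4.5],[0.45,-0.15,7],[0.45,-0.15,8.8],[0.45,-0.15,8.8]],"turn":[0,0,0,0,0]}' 120 20
python3 -m pendant '{"xyz":[[0,0,0],[0,0,0],[0,0,0]],"turn":[0,0,0]}' 120
python3 -m pendant '{"xyz":[[0,0,0],[0,0,0],[0,0,0],[0,0,0],[0,0,0]],"turn":[0,0,0,0,0]}' 255 25
python3 -m pendant '{"xyz":[[0,0,0],[0,0,0],[0,0,0],[0,0,0]],"turn":[0,0,0,0]}' 255 25
python3 -c "
from h import *
need(.634,.235,.106,-12.6)"
```

```text
time_s: 3.08
position: [0.6311, 0.2333, 0.1002]
tool_rot: [0.782, 0.624, -0.003, -0.001]
contact_force: [-0.1, -0.9, -0.8]
grip_width: 0.0496
time_s: 3.33
position: [0.6345, 0.2343, 0.1069]
tool_rot: [0.782, 0.624, 0.003, 0.001]
contact_force: [0.0, 0.4, 1.1]
grip_width: 0.0494
time_s: 3.75
position: [0.6328, 0.2338, 0.1037]
tool_rot: [0.782, 0.624, 0.0, 0.0]
contact_force: [0.3, -0.6, -0.2]
grip_width: 0.0198
time_s: 4.08
position: [0.6327, 0.2338, 0.1034]
tool_rot: [0.782, 0.624, -0.0, -0.0]
contact_force: [-0.2, -0.4, -0.1]
grip_width: 0.0072
xyz [ 0.15  0.1  -0.26] turn -0.21 | at [0.6327 0.2338 0.1034] yaw -12.81 z-axis [-0.  0. -1.] F [-0.2 -0.4 -0.1] w 0.0072 t 4.0833
```

```bash

python3 -m pendant '{"xyz":[[0,0,-0.5],[0,0,-1.5],[0,0,-3],[0,0,-4.5],[0,0,-6]],"turn":[0,0,0,0,0]}' 255 40
python3 -m pendant '{"xyz":[[0,0,-2],[0,0,-4.5],[0,0,-7],[0,0,-9.5],[0,0,-12]],"turn":[0,0,0,0,0]}' 
python3 -m pendant '{"xyz":[[0,0,-0.5],[0,0,-0.5],[0,0,-0.5]],"turn":[0,0,0]}' 
python3 -c "
from h import *
need(.517,-.2675,.29,-8)
im,P=shot('side','s2')"
```

```text
time_s: 4.5
position: [0.6328, 0.2338, 0.1649]
tool_rot: [0.782, 0.624, 0.0, 0.0]
contact_force: [-0.0, 0.1, -2.2]
grip_width: 0.0067
time_s: 4.92
position: [0.6326, 0.2338, 0.2857]
tool_rot: [0.782, 0.624, 0.0, 0.0]
contact_force: [-0.1, 0.8, -1.6]
grip_width: 0.0064
time_s: 5.17
position: [0.6327, 0.2338, 0.2879]
tool_rot: [0.782, 0.624, -0.0, -0.0]
contact_force: [1.2, -0.6, -1.2]
grip_width: 0.0064
xyz [-51.45  -0.18  -0.2 ] turn -4.8 | at [0.6327 0.2338 0.2879] yaw -12.8 z-axis [-0. -0. -1.] F [ 1.2 -0.6 -1.2] w 0.0064 t 5.1667
```

View pics/s2.png

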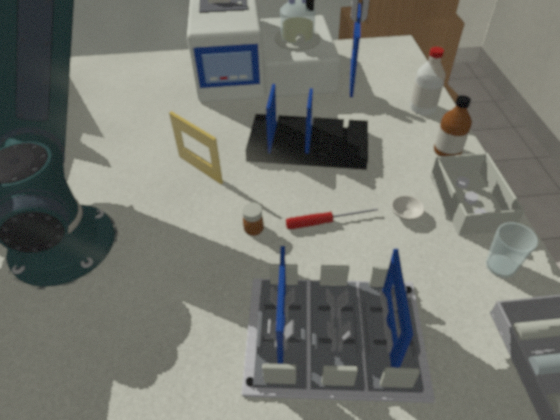

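The side view shows the bezel hanging level at (355,50), with the blank and vent still standing at (271,115) and (309,120). Now I'll carry it across.

```bash

python3 -m pendant '{"xyz":[[-1.5,0,-0.2],[-4,0,-0.2],[-7,0,-0.2],[-10,0,-0.2],[-13,0,-0.2]],"turn":[0,0,0,0,0]}' 
python3 -m pendant '{"xyz":[[-3,0,0],[-6,0,0],[-9,0,0],[-12,0,0],[-15,0,0]],"turn":[-1,-2,-3,-4,-4.8]}' 
python3 -m pendant '{"xyz":[[-3,0,0],[-6,0,0],[-9,0,0],[-11.5,0,0],[-13,0,0]],"turn":[0,0,0,0,0]}' 
python3 -m pendant '{"xyz":[[0,0,0],[0,0,0],[0,0,0]],"turn":[0,0,0]}' 
python3 -c "
from h import *
need(.517,-.2675,.29,-8)"
```

```text
time_s: 5.63
position: [0.6025, 0.1049, 0.2885]
tool_rot: [0.782, 0.624, -0.002, -0.001]
contact_force: [0.2, 0.5, -1.5]
grip_width: 0.0068
time_s: 6.05
position: [0.5688, -0.0414, 0.2888]
tool_rot: [0.755, 0.656, -0.001, -0.001]
contact_force: [0.2, -0.5, -1.4]
grip_width: 0.0065
time_s: 6.47
position: [0.5504, -0.1713, 0.2885]
tool_rot: [0.756, 0.655, -0.001, -0.001]
contact_force: [0.0, -0.4, -1.6]
grip_width: 0.0067
time_s: 6.72
position: [0.552, -0.1674, 0.2897]
tool_rot: [0.755, 0.656, -0.0, -0.001]
contact_force: [-0.3, -0.2, -1.0]
grip_width: 0.0063
xyz [-10.4   -2.07  -0.04] turn 0.0 | at [ 0.552  -0.1674  0.2897] yaw -8.0 z-axis [-0.002  0.001 -1.   ] F [-0.3 -0.2 -1. ] w 0.0063 t 6.7167
```

```bash

python3 -m pendant '{"xyz":[[-2.5,-0.5,0],[-5.2,-1,0],[-8,-1.6,0],[-10,-2,0],[-10.4,-2.1,0]],"turn":[0,0,0,0,0]}' 
python3 -m pendant '{"xyz":[[0,0,0],[0,0,0],[0,0,0],[0,0,0]],"turn":[0,0,0,0]}' >/dev/null
python3 -c "
from h import *
need(.517,-.2675,.29,-8)
im,P=shot('wrist','w3');im2,P2=shot('top','t3')
b=cv2.resize(im2[90:270,310:470],(533,600),interpolation=cv2.INTER_CUBIC)
cv2.imwrite('pics/t3c.png',b[:,:,::-1])"
```

```text
time_s: 7.13
position: [0.5164, -0.2696, 0.29]
tool_rot: [0.755, 0.655, -0.001, -0.0]
contact_force: [-0.1, 0.1, -1.7]
grip_width: 0.0062
xyz [-0.11 -0.08  0.07] turn 0.13 | at [ 0.518  -0.2665  0.2907] yaw -7.87 z-axis [ 0.  0. -1.] F [ 0.3 -0.7 -1.3] w 0.0065 t 7.4667
```

View pics/w3.png

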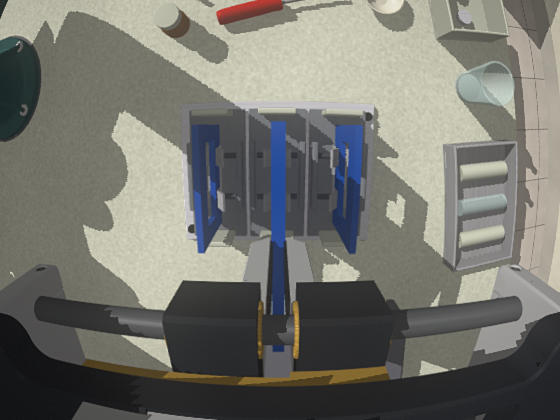

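The wrist view shows the held bezel at u≈278, midway between the fixed bezels (outer top edges at about u=193 and u=362). I'll compute the bay centre from those edges.

```bash
python3 - <<'E'
from h import *
np.set_printoptions(precision=4,suppress=True)
P=optics.camera_params('wrist');im=cv2.imread('pics/w3.png')
h=cv2.cvtColor(im,cv2.COLOR_BGR2HSV);m=cv2.inRange(h,(105,130,50),(125,255,255));m[:100]=0
v=np.arange(125,252,6)
for v in range(119,256,8):
    us=np.where(m[v])[0]; 
    if len(us):
        sp=np.split(us,np.where(np.diff(us)>1)[0]+1); print(v,[(int(s[0]),int(s[-1])) for s in sp if len(s)>1])
for z in (.146,.150):
  E=[]
  for s,(lo,hi) in {'L':(180,245),'R':(310,380)}.items():
    mm=m.copy();mm[:,:lo]=0;mm[:,hi:]=0
    pts=[]
    for v in range(132,244,4):
        us=np.where(mm[v])[0]
        u=us.min() if s=='L' else us.max()+1
        pts.append(onz(P,u,v+.5,z,True)[:2])
    pts=np.array(pts);f=np.polyfit(pts[:,1],pts[:,0],1)
    vs=np.where(mm.any(1))[0];E.append(f)
    ends=[]
    for vv in (vs.min(),vs.max()):
        us=np.where(mm[vv])[0];u=us.mean() if vv==vs.max() else (us.min()+4 if s=='L' else us.max()-3)
        ends.append(onz(P,u,vv+(vv==vs.max()),z,True)[:2])
    print(z,s,'slope deg',np.degrees(np.arctan(f[0])),'x at y=-.2675',np.polyval(f,-.2675),'ends',np.array(ends),'mid',np.mean(ends,0),'len',np.linalg.norm(ends[0]-ends[1]))
  print('bay x',(np.polyval(E[0],-.2675)+np.polyval(E[1],-.2675))/2)
# held bezel lower edge z≈.197, far visible end
zb=.2907-.0934
for u,v in((271,123),(286,123)): print('held',onz(P,u,v,zb,True),onz(P,u,v,zb+.13,True))
E
```

```text
127 [(271, 285), (336, 362)]
135 [(271, 284), (336, 361)]
143 [(210, 213), (271, 285), (335, 344), (349, 361)]
151 [(210, 214), (271, 285), (340, 344), (349, 361)]
159 [(210, 214), (271, 285), (339, 344), (349, 361)]
167 [(210, 215), (271, 285), (336, 344), (348, 360)]
175 [(210, 214), (271, 285), (335, 343), (348, 360)]
183 [(211, 215), (271, 285), (335, 343), (348, 359)]
191 [(194, 195), (211, 215), (271, 285), (338, 343), (348, 358)]
199 [(194, 200), (214, 216), (271, 284), (338, 342), (347, 358)]
207 [(195, 201), (271, 284), (337, 342), (347, 358)]
215 [(196, 201), (271, 284), (333, 341), (346, 357)]
223 [(196, 201), (209, 210), (271, 284), (334, 356)]
231 [(197, 202), (272, 284), (338, 341), (343, 347), (350, 356)]
239 [(197, 202), (271, 284), (350, 355)]
247 [(198, 203), (274, 283), (350, 354)]
255 [(274, 282)]Traceback (most recent call last):
  File "<stdin>", line 17, in <module>
    return umr_minimum(a, axis, None, out, keepdims, initial, where)
ValueError: zero-size array to reduction operation minimum which has no identity
```

View pics/t3c.png

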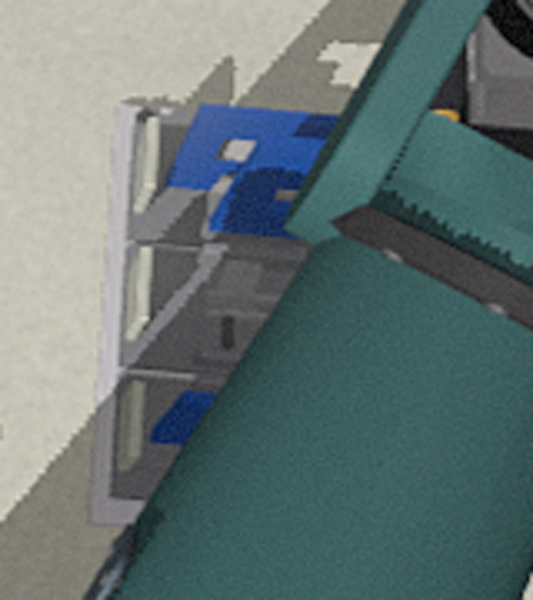

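The arm hides the bay in the top view, so the wrist view has to do. The left panel is in shadow, so I'll lower the value threshold.

```bash
python3 - <<'E'
from h import *
np.set_printoptions(precision=4,suppress=True)
P=optics.camera_params('wrist');im=cv2.imread('pics/w3.png')
h=cv2.cvtColor(im,cv2.COLOR_BGR2HSV);m=cv2.inRange(h,(103,110,18),(128,255,255));m[:100]=0
for z in (.146,.150):
  E=[]
  for s,(lo,hi) in {'L':(180,240),'R':(320,380)}.items():
    mm=m.copy();mm[:,:lo]=0;mm[:,hi:]=0
    c=max(cv2.findContours(mm,cv2.RETR_EXTERNAL,cv2.CHAIN_APPROX_NONE)[0],key=cv2.contourArea)
    mm[:]=0;cv2.drawContours(mm,[c],-1,255,-1)
    pts=[]
    for v in range(132,244,4):
        us=np.where(mm[v])[0]
        u=us.min() if s=='L' else us.max()+1
        pts.append(onz(P,u,v+.5,z,True)[:2])
    pts=np.array(pts);f=np.polyfit(pts[:,1],pts[:,0],1);E.append(f)
    vs=np.where(mm.any(1))[0];ends=[]
    for vv in (vs.min(),vs.max()):
        us=np.where(mm[vv+(2 if vv==vs.min() else -2)])[0];u=(us.min() if s=='L' else us.max()+1)
        ends.append(onz(P,u,vv+(vv==vs.max()),z,True)[:2])
    print(z,s,vs.min(),vs.max(),'slope',np.degrees(np.arctan(f[0])),'ends',np.array(ends).ravel(),'mid',np.mean(ends,0),'len',np.linalg.norm(ends[0]-ends[1]))
  print('bay x at y -.2675',(np.polyval(E[0],-.2675)+np.polyval(E[1],-.2675))/2,'gap',np.polyval(E[1],-.2675)-np.polyval(E[0],-.2675))
zb=.2907-.0934
for u,v in((271,123),(286,123)): print('held',onz(P,u,v,zb,True),onz(P,u,v,zb+.13,True))
for z in (.05,.07): # far post ends of middle bay, in v 105..118
    print('far post',z,[onz(P,u,111,z,True)[:2] for u in (258,295)])
for v in range(106,128,2): print(v,im[v,262],im[v,278],im[v,292])
print(proj(P,(.5174,-.2665,zb),True))
for nm in [(.5174+.075*np.sin(np.radians(7.9)),-.2665+.075*.99,zb)]: print('held far lower corner expected',proj(P,nm,True), 'upper',proj(P,(nm[0],nm[1],zb+.13),True))
E
```

```text
0.146 L 125 252 slope 8.490574173510774 ends [ 0.4346 -0.1773  0.4125 -0.3276] mid [ 0.4236 -0.2524] len 0.1519153985863471
0.146 R 125 252 slope 8.576334781004746 ends [ 0.6233 -0.2036  0.601  -0.3537] mid [ 0.6122 -0.2787] len 0.15180765039157176
bay x at y -.2675 0.5176729470614535 gap 0.19267336735474344
0.15 L 125 252 slope 8.490574173510787 ends [ 0.4357 -0.1775  0.4138 -0.3261] mid [ 0.4248 -0.2518] len 0.15021851660113908
0.15 R 125 252 slope 8.576334781004777 ends [ 0.6222 -0.2035  0.6002 -0.3519] mid [ 0.6112 -0.2777] len 0.15011197194446688
bay x at y -.2675 0.5176744481591686 gap 0.19051995675707734
held [ 0.523  -0.19    0.1973] [ 0.5255 -0.1915  0.3273]
held [ 0.5368 -0.1919  0.1973] [ 0.5335 -0.1926  0.3273]
far post 0.05 [array([ 0.5047, -0.1691]), array([ 0.5552, -0.1762])]
far post 0.07 [array([ 0.5058, -0.1702]), array([ 0.5541, -0.1769])]
106 [198 196 199] [199 194 198] [198 196 198]
108 [190 211 209] [188 210 208] [189 208 206]
110 [172 189 189] [175 192 192] [177 195 194]
112 [148 165 163] [151 166 165] [158 173 172]
114 [89 95 94] [89 95 94] [90 96 97]
116 [125 123 121] [85 85 83] [87 86 85]
118 [122 119 118] [85 85 84] [86 85 85]
120 [123 120 118] [91 85 82] [85 84 83]
122 [123 121 118] [161  89  58] [85 83 82]
124 [83 82 80] [157  86  56] [85 83 83]
126 [83 80 80] [157  87  57] [85 82 82]
(np.float64(276.42194812127156), np.float64(202.658189433062))
held far lower corner expected (np.float64(276.3485116550601), np.float64(124.669303516764)) upper (np.float64(275.2733166878068), np.float64(123.85856190978382))
```

```bash

python3 -m pendant '{"xyz":[[0.1,0,2],[0.15,-0.1,4.5],[0.15,-0.1,7],[0.15,-0.1,9.5],[0.15,-0.1,11]],"turn":[0.6,0.6,0.6,0.6,0.6]}' 255 55
python3 -m pendant '{"xyz":[[0,0,0],[0,0,0],[0,0,0],[0,0,0]],"turn":[0,0,0,0]}' 
python3 -c "
from h import *
need(.517,-.265,.115,-8.5)
im,P=shot('wrist','w4')
im,P=shot('side','s4')
cv2.imwrite('pics/s4c.png',cv2.resize(im[180:400,220:440],(600,600),interpolation=cv2.INTER_CUBIC)[:,:,::-1])"
```

```text
time_s: 7.98
position: [0.5157, -0.265, 0.1772]
tool_rot: [0.758, 0.652, -0.0, -0.002]
contact_force: [-0.5, 0.0, -1.0]
grip_width: 0.0059
time_s: 8.32
position: [0.5176, -0.2669, 0.1829]
tool_rot: [0.758, 0.652, 0.001, 0.002]
contact_force: [0.2, 0.2, -1.3]
grip_width: 0.0062
xyz [ 0.19 -0.11  6.79] turn -0.09 | at [ 0.5176 -0.2669  0.1829] yaw -8.59 z-axis [ 0.003 -0.002 -1.   ] F [ 0.2  0.2 -1.3] w 0.0062 t 8.3167
```

View pics/s4c.png

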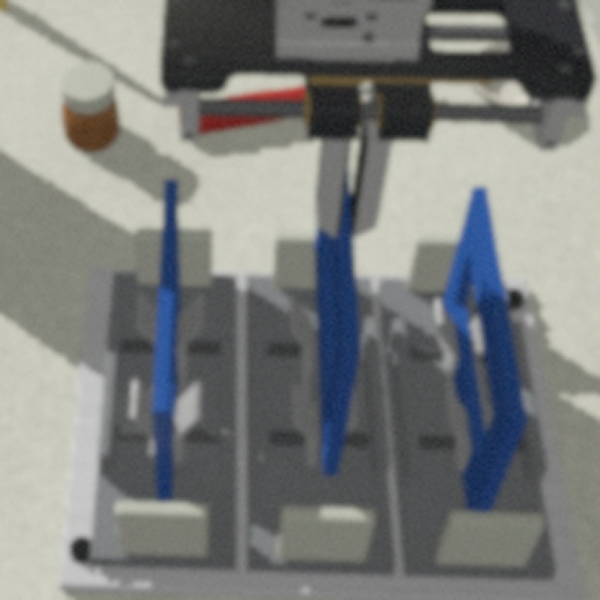

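The side view shows the bezel upright over the middle bay. Its lower end at (332,470) lines up with the near post at (328,530), clear of both neighbours. Now I'll push down, watching the force.

```bash

python3 -m pendant '{"xyz":[[0.1,0,0.6],[0.1,0,1.2],[0.1,0,1.8],[0.1,0,2.4],[0.1,0,3]],"turn":[0,0,0,0,0]}' 255 60
python3 -m pendant '{"xyz":[[0,0,0.3],[0,0,0.6],[0,0,0.9],[0,0,1.2],[0,0,1.5]],"turn":[0,0,0,0,0]}' 
python3 -m pendant '{"xyz":[[0,0,0.2],[0,0,0.4],[0,0,0.6],[0,0,0.8],[0,0,0.8]],"turn":[0,0,0,0,0]}' 
python3 -c "
from h import *
need(.517,-.265,.115,-8.5)"
```

```text
time_s: 8.83
position: [0.517, -0.2656, 0.1506]
tool_rot: [0.758, 0.652, 0.0, 0.001]
contact_force: [-0.7, -0.2, 9.3]
grip_width: 0.0058
time_s: 9.25
position: [0.5168, -0.2655, 0.1355]
tool_rot: [0.758, 0.652, 0.0, 0.0]
contact_force: [0.3, -0.4, 3.1]
grip_width: 0.0057
time_s: 9.67
position: [0.5165, -0.2653, 0.1268]
tool_rot: [0.758, 0.652, -0.0, -0.0]
contact_force: [0.7, -0.5, 1.3]
grip_width: 0.006
xyz [0.03 0.05 1.18] turn -0.11 | at [ 0.5165 -0.2653  0.1268] yaw -8.61 z-axis [-0.001  0.001 -1.   ] F [ 0.7 -0.5  1.3] w 0.006 t 9.6667
```

```bash

for i in 1 ; do python3 -m pendant '{"xyz":[[0,0,0.2],[0,0,0.4],[0,0,0.5],[0,0,0.6],[0,0,0.6]],"turn":[0,0,0,0,0]}'; done
python3 -m pendant '{"xyz":[[0,0,0.1],[0,0,0.2],[0,0,0.3],[0,0,0.3]],"turn":[0,0,0,0]}'
python3 -m pendant '{"xyz":[[0,0,0.1],[0,0,0.2],[0,0,0.2]],"turn":[0,0,0]}'
```

```text
time_s: 10.08
position: [0.5166, -0.2654, 0.1212]
tool_rot: [0.758, 0.652, -0.0, -0.0]
contact_force: [-0.1, 0.1, 2.4]
grip_width: 0.0063
time_s: 10.42
position: [0.5166, -0.2654, 0.1183]
tool_rot: [0.758, 0.652, -0.0, -0.0]
contact_force: [0.5, -0.0, 2.5]
grip_width: 0.0056
time_s: 10.67
position: [0.5166, -0.2654, 0.1162]
tool_rot: [0.758, 0.652, -0.0, -0.0]
contact_force: [0.5, 0.5, 2.2]
grip_width: 0.0058
```

```bash

python3 -m pendant '{"xyz":[[0,0,0.1],[0,0,0.2],[0,0,0.2]],"turn":[0,0,0]}'|grep -E "posi|force"
python3 -m pendant '{"xyz":[[0,0,0.1],[0,0,0.2],[0,0,0.2]],"turn":[0,0,0]}'|grep -E "posi|force"
python3 -m pendant '{"xyz":[[0,0,0.1],[0,0,0.1],[0,0,0.1]],"turn":[0,0,0]}'|grep -E "posi|force"
```

```text
position: [0.517, -0.2653, 0.1153]
contact_force: [-0.7, 0.8, 5.5]
position: [0.5179, -0.2655, 0.1153]
contact_force: [-1.1, 2.0, 10.1]
position: [0.5184, -0.2656, 0.1152]
contact_force: [-1.4, 1.9, 12.8]
```

```bash

python3 -m pendant '{"xyz":[[0,0,0.1],[0,0,0.2],[0,0,0.2]],"turn":[0,0,0]}'|grep -E "posi|force|rot"
python3 -c "
from h import *
need(.517,-.265,.115,-8.5)
im,P=shot('wrist','w5');im2,_=shot('side','s5')
a=cv2.resize(im[90:270,170:390],(733,600))[:, :400] if 0 else cv2.resize(im[80:280,160:400],(420,350),interpolation=2)
b=cv2.resize(im2[220:400,230:440],(380,350),interpolation=2)
cv2.imwrite('pics/c5.png',np.hstack([a,b])[:,:,::-1])"
```

```text
position: [0.5194, -0.2658, 0.1152]
tool_rot: [0.758, 0.652, 0.002, 0.004]
contact_force: [-0.5, 2.8, 18.0]
xyz [ 0.05 -0.25  0.02] turn -0.07 | at [ 0.5194 -0.2658  0.1152] yaw -8.57 z-axis [ 0.008 -0.003 -1.   ] F [-0.5  2.8 18. ] w 0.0059 t 11.6667
```

View pics/c5.png

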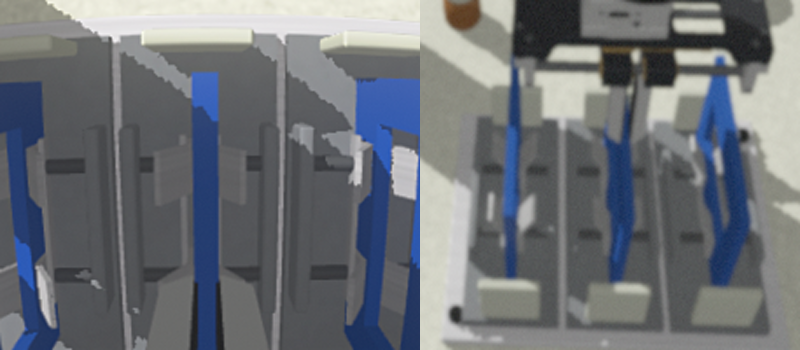

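The crops show the bezel between both clips, upright like its neighbours. The downward force rose to 18 N with no further travel (TCP z 0.115), so it is on the floor. I'll ease off the push, release and retreat.

```bash

python3 -m pendant '{"xyz":[[0,0,-0.2],[0,0,-0.4],[0,0,-0.5],[0,0,-0.5]],"turn":[0,0,0,0]}'|grep -E "posi|force"
python3 -m pendant '{"xyz":[[0,0,0],[0,0,0],[0,0,0],[0,0,0],[0,0,0]],"turn":[0,0,0,0,0]}' 120|grep -E "posi|force|grip"
python3 -m pendant '{"xyz":[[0,0,0],[0,0,0],[0,0,0],[0,0,0]],"turn":[0,0,0,0]}' 120|grep -E "posi|force|grip"
python3 -m pendant '{"xyz":[[0,0,-0.5],[0,0,-1.5],[0,0,-3],[0,0,-5],[0,0,-7]],"turn":[0,0,0,0,0]}'|grep -E "posi|force"
python3 -m pendant '{"xyz":[[0,0,-3],[0,0,-6],[0,0,-9],[0,0,-9],[0,0,-9]],"turn":[0,0,0,0,0]}'|grep -E "posi|force"
python3 -c "
from h import *
im,P=shot('wrist','w6');im2,_=shot('side','s6')
need(.517,-.265,.115,-8.5)
m=cv2.inRange(cv2.cvtColor(im,cv2.COLOR_RGB2HSV),(103,110,18),(128,255,255))
a=cv2.resize(im,(420,315));b=cv2.resize(im2[60:400,160:440],(380,461),interpolation=2)
c=np.zeros((461,800,3),np.uint8);c[:315,:420]=a;c[:,420:]=b
cv2.imwrite('pics/c6.png',c[:,:,::-1])"
```

```text
position: [0.5171, -0.2654, 0.1154]
contact_force: [0.5, 0.6, 6.8]
position: [0.5163, -0.2652, 0.1135]
contact_force: [0.6, -0.7, 0.4]
grip_width: 0.0355
position: [0.5167, -0.2654, 0.1145]
contact_force: [0.1, 0.3, 0.4]
grip_width: 0.05
position: [0.5166, -0.2654, 0.186]
contact_force: [0.5, -0.4, 0.9]
position: [0.5177, -0.266, 0.2784]
contact_force: [-0.2, 0.5, -0.8]
xyz [ 0.03  0.05 15.91] turn -0.11 | at [ 0.5165 -0.2653  0.2741] yaw -8.61 z-axis [-0.001  0.    -1.   ] F [-0.3 -0.4  0.2] w 0.0497 t 13.7833
```

View pics/c6.png

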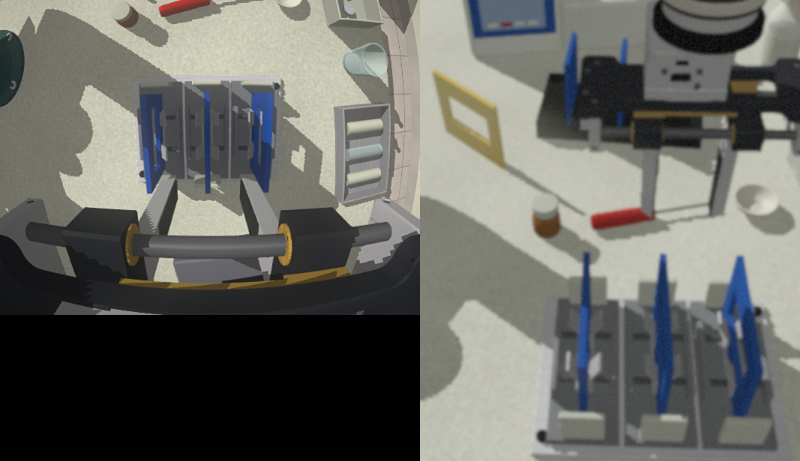

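The released bezel stands upright between the clips, with its top level with the fixed neighbours in both views: wrist crop (208,190), side crop (662,258) against (586,256) and (740,258). Blank and vent are still in the cradle.

```bash
python3 -c "
from cell import order
print(order.close_job())"
```

```text
the job is handed in; nothing more can be done
None
```

The bezel is in the empty middle bay of the rack, standing on the bay floor between the clips. I let go and handed the job in at about 13.8 s of the 48 s allowed.

- **Insertion:** I gripped the bezel by its upper bar and lifted it out of the cradle. The clips took about 9 N to enter. It then stopped hard at tool height 0.115 m, where pushing with up to 18 N moved it no further. That puts the floor at about 22 mm, which fits the 20 to 24 mm I had estimated from the neighbouring bezels.
- **Final check:** After release the bezel stood upright, its top level with the two fixed bezels in both the wrist and side views. The gripper was clear, about 0.16 m above its release height, with no contact force. The blank and vent panels were still standing in the cradle, and the yellow frame was not touched.
- **Checks that fell short:** The arm hid the bay in the top view, so I aligned using the wrist and side cameras. While I pressed on the floor the tool drifted about 3 mm sideways in x. It came back when I eased off.

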